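# Tap the specimen-jar stoppers home in order

### The job

Close three of the specimen jars on the clean bench: using only the fingertips, press the blue stopper down until it is fully home, then the yellow one, then the green one, each lightly. Do not pick up, tip or shift the jars; leave the jar with the red stopper open and disturb nothing else on the bench.

Things in the scene. Friction and masses are not known exactly. Their poses are not given: they have to be found in the camera images.
- blue_jar: Loose specimen jar (about 0.3 kg) with the blue stopper: clear glass cylinder 62 mm across, 58 mm high, paper label band, white neck 46 mm across up to 66 mm. Origin: centre of its underside, on the bench; z up along the jar. Nothing holds it to the bench.
- blue_stopper (a joint): How far the blue stopper has been pressed into its jar, m: 0 = as far out as it goes, 0.010 = fully home (cap sits on the neck, hard stop). It starts at 0 to 0.002, slides straight down with 2 to 2.5 N of friction and stays where it is left.
- blue_top (a point): Centre of the flat, springy rubber top of the blue stopper: a disc 42 mm across on a cap 46 mm across and a white stem. Unloaded it is 92 mm above the bench at joint value 0, 82 mm when fully home; it moves down with the stopper. The rubber gives 1.5 N per mm, up to 7 mm, so the stopper starts to slide when the top is squeezed about 1.5 mm, and a push of 5 to 8 N reaches home safely.
- yellow_jar: Loose specimen jar (about 0.3 kg) with the yellow stopper: clear glass cylinder 62 mm across, 58 mm high, paper label band, white neck 46 mm across up to 66 mm. Origin: centre of its underside, on the bench; z up along the jar. Nothing holds it to the bench.
- yellow_stopper (a joint): How far the yellow stopper has been pressed into its jar, m: 0 = as far out as it goes, 0.010 = fully home (cap sits on the neck, hard stop). It starts at 0 to 0.002, slides straight down with 2 to 2.5 N of friction and stays where it is left.
- yellow_top (a point): Centre of the flat, springy rubber top of the yellow stopper: a disc 42 mm across on a cap 46 mm across and a white stem. Unloaded it is 92 mm above the bench at joint value 0, 82 mm when fully home; it moves down with the stopper. The rubber gives 1.5 N per mm, up to 7 mm, so the stopper starts to slide when the top is squeezed about 1.5 mm, and a push of 5 to 8 N reaches home safely.
- green_jar: Loose specimen jar (about 0.3 kg) with the green stopper: clear glass cylinder 62 mm across, 58 mm high, paper label band, white neck 46 mm across up to 66 mm. Origin: centre of its underside, on the bench; z up along the jar. Nothing holds it to the bench.
- green_stopper (a joint): How far the green stopper has been pressed into its jar, m: 0 = as far out as it goes, 0.010 = fully home (cap sits on the neck, hard stop). It starts at 0 to 0.002, slides straight down with 2 to 2.5 N of friction and stays where it is left.
- green_top (a point): Centre of the flat, springy rubber top of the green stopper: a disc 42 mm across on a cap 46 mm across and a white stem. Unloaded it is 92 mm above the bench at joint value 0, 82 mm when fully home; it moves down with the stopper. The rubber gives 1.5 N per mm, up to 7 mm, so the stopper starts to slide when the top is squeezed about 1.5 mm, and a push of 5 to 8 N reaches home safely.
- red_jar: Loose specimen jar (about 0.3 kg) with the red stopper: clear glass cylinder 62 mm across, 58 mm high, paper label band, white neck 46 mm across up to 66 mm. Origin: centre of its underside, on the bench; z up along the jar. Nothing holds it to the bench.
- red_stopper (a joint): How far the red stopper has been pressed into its jar, m: 0 = as far out as it goes, 0.010 = fully home (cap sits on the neck, hard stop). It starts at 0 to 0.002, slides straight down with 2 to 2.5 N of friction and stays where it is left.
- red_top (a point): Centre of the flat, springy rubber top of the red stopper: a disc 42 mm across on a cap 46 mm across and a white stem. Unloaded it is 92 mm above the bench at joint value 0, 82 mm when fully home; it moves down with the stopper. The rubber gives 1.5 N per mm, up to 7 mm, so the stopper starts to slide when the top is squeezed about 1.5 mm, and a push of 5 to 8 N reaches home safely.
- wash_bottle: White bottle, 64 mm across, 150 mm high, at the left. Origin: centre of underside. Bystander.
- forceps: Steel forceps lying flat, 135 mm long, up to 25 mm wide, 8 mm high. Origin: mid-length on the bench. Bystander.
- petri_dish: Covered petri dish, 92 mm across, 20 mm high. Origin: centre of underside. Bystander.
- vial: Small amber vial with white cap, 28 mm across, 55 mm high. Origin: centre of underside. Bystander.
- slide_box: Blue slide box with white lid, 87 x 102 x 36 mm high. Origin: centre of underside. Bystander.
- beaker: Empty clear glass beaker, 66 mm across the rim, 85 mm high. Origin: centre of underside. Bystander.

How it is judged:
By the outcome, as a careful person would: the job done as asked, in the order asked, and still so for the second after the job is handed in, with the robot touching nothing.
It also fails if it takes over 51 s, if anything falls off the work surface, if the arm or the gripper's body presses on something with over 40 N, if the wrist force passes 120 N, or if a joint passes its speed limit or range.

### The arm

A 6-joint arm with a two-finger parallel gripper is mounted at the origin on the work surface. World frame = base frame: x ahead of the robot, y to its left, z up, the work surface at z = 0. Lengths are in m, angles in rad, forces in N, time in s.
With the tool pointing down it reaches from about 0.275 to 1 m from the base axis. Payload 8.4 kg.
Tool frame: the origin (TCP) lies on the centre line of the jaws, within the pads' length; the fingertips stand 8 mm ahead of it and the grasp point (between the pads) lies 11 mm behind it; z points along the fingers, y is the line along which they close (so a half turn about z gives the same grasp; the last joint's range is limited). The gripper opens to 85 mm and grips with 20 to 120 N. Pads are 22 mm wide; open, the fingers measure 114 mm over their backs; the gripper's body (76 mm by 85 mm) begins 54 mm behind the grasp point. The pads swing forward as they close: fully open they stand 13 mm farther back than shut.
Start: joints at [1.14, 0.353, 1.633, -0, 1.155, -0.002], TCP at [0.26, 0.568, 0.239] pointing down, gripper open.
Joint ranges: [-2.63, 2.63], [-0.92, 2.1], [0.06, 2.66], [-1.3, 4.44], [0, 2.69], [-3.02, 3.02]. Speed limits (rad/s): [2.22, 2.22, 2.79, 3.14, 3.14, 3.14].

### API

Orientations are given as [roll, pitch, yaw] about the fixed x, y, z axes, in that order (R = Rz(yaw) Ry(pitch) Rx(roll)).
In Python, from cell import bot, imaging gives the robot as it stands.
- The arm moves only by the tool play_rows, never from a script. Its argument "increments" is a list that holds one entry, the list of rows, each a list of 4 numbers: the shift along the tool's x, y, z in cm, then the turn about the tool's z in degrees. In form: [[[x, y, z, twist], ...]]. A call has 1 to 8 rows; each row is the pose to reach, as a shift and turn from the pose commanded when the call began, along the tool's axes at that moment; what a row does not reach only later rows make up. A row lasts 1/12 s, in which the tool goes at most 41.7 mm and 7.16 degrees, less where a joint would pass 70% of its speed; a pose out of reach is approached as far as the arm can. A call with a gripper value outside its range is refused whole. "gripper" is the closure, from -1 (fully open) to 1 (shut), set as the call begins (left out, the last holds). The fingers move at their own pace and stop on an object; "newtons" is the grip in N (left out, the last holds). Time passes only in rows, so rows that repeat a pose let the fingers close. It gives the time, the measured TCP pose, the force, the opening and the grip force at its end, in the units of the state.
- bot.read_state(): the state, without advancing time (a new reading comes with each control period).
- imaging.snapshot(name): name is "scene" or "top" or "wrist"; returns a dict with "pixels" (384x512x3 uint8, blue, green, red), "intrinsics" (3x3 intrinsics, pixels), "rvec" (rotation vector, rad) and "tvec" (3), from world to camera coordinates, as OpenCV has them. Camera axes: x right, y down, z forward; pixel columns grow to the right and rows downward; lengths in m; the calibration is good to about 2 mm. A picture is of the moment at which its call begins. There is no depth.
- bot.sign_off(): hands the job in; it is judged then, once.
Trained networks look in a picture, given as the dict that the camera call returned (one of the last four; its "shot" number tells which), for a name from the list of things; names that differ only in an ending like _2 or _b are one class to them, and where a whole thing is asked for, a point or a joint stands for the part that bears it (a point fixed in the world has none). Each returns a list of dicts, best first, with "confidence" (0 to 1); they miss things now and then, are a little off and sometimes report something else, mostly with a low value. They report only what shows in the picture. A call takes as long as a camera call.
- imaging.spot_in(picture, name): "box" ([left, top, right, bottom] in pixels, round what is visible of it).
The state is a dict: "clock": time; "joint_positions": joint angles; "dq": joint speeds; "joint_torque": joint torques, N m; "tcp_pos": TCP position; "tcp_rot": TCP orientation; "force": force on the tool from outside, world axes, zero at the start; "wrist_torque": the same for the moment, N m; "opening": finger opening in m; "finger_force": force on a finger pad.
Only numpy, scipy, OpenCV 4.12 (cv2) and the standard library are available. Lean on these libraries where they do the work, as an engineer would, in place of code of your own. Each camera call takes 0.05 s, during which the arm holds its last target. There are 200 camera calls.

## Working session

There is one attempt and no reset: what is moved stays moved. The work goes in short steps, Python scripts to look and compute and a tool call to move; the robot and the scene stay as the last step left them, time stands still between calls to the robot, and variables do not carry over. Pictures are saved under pics/ and viewed, at most 10 in all, crops included, and the job is handed in when it is done.

Besides the shell and the picture viewer there is one more tool, called by a JSON object that holds its "api" and its "payload", one argument or row to a line. play_rows: Moves the arm, as the interface text tells. Its arguments: {"type":"object","properties":{"increments":{"type":"array"},"gripper":{"type":"number"},"newtons":{"type":"number"}},"required":["increments"]}

```bash
mkdir -p pics; cat > h.py <<'E'
import numpy as np, cv2
from cell import bot, imaging
def ray(p,u,v):
    R=cv2.Rodrigues(np.array(p["rvec"],float))[0]; t=np.array(p["tvec"],float).ravel()
    q=cv2.undistortPoints(np.array([[[u,v]]],float),np.array(p["intrinsics"],float),None).ravel()
    return -R.T@t, R.T@np.array([q[0],q[1],1])
def at(p,u,v,z):
    o,d=ray(p,u,v); return o+d*(z-o[2])/d[2]
E
python3 - <<'E'
from h import *
for n in ["top","scene"]:
    p=imaging.snapshot(n); cv2.imwrite(f"pics/{n}0.png",p["pixels"])
    print(n,ray(p,256,192)[0].round(3))
    for c in ["blue","yellow","green","red"]:
        for k in ["_stopper","_jar"]:
            for r in imaging.spot_in(p,c+k)[:2]:
                b=r["box"];print(c+k,round(r["confidence"],2),np.round(b),at(p,(b[0]+b[2])/2,(b[1]+b[3])/2,.091 if k=="_stopper" else .05).round(3))
s=bot.read_state();print(s["clock"],s["tcp_pos"],s["tcp_rot"],s["force"],s["opening"])
E
```

```text
top [0.449 0.031 1.219]
blue_stopper 0.71 [146. 197. 163. 213.] [0.501 0.289 0.091]
blue_jar 0.79 [145. 195. 170. 218.] [0.497 0.29  0.05 ]
yellow_stopper 0.48 [220. 169. 238. 185.] [0.578 0.084 0.091]
yellow_jar 0.92 [217. 163. 239. 191.] [0.583 0.089 0.05 ]
yellow_jar 0.5 [220. 170. 240. 188.] [0.578 0.083 0.05 ]
green_stopper 0.46 [294. 174. 313. 193.] [ 0.562 -0.124  0.091]
green_jar 0.61 [290. 174. 316. 194.] [ 0.566 -0.127  0.05 ]
red_stopper 0.51 [348. 174. 363. 187.] [ 0.573 -0.267  0.091]
red_jar 0.64 [336. 171. 361. 188.] [ 0.579 -0.258  0.05 ]
red_jar 0.48 [149. 195. 164. 211.] [0.507 0.292 0.05 ]
scene [ 1.447 -0.08   0.693]
blue_stopper 0.66 [349. 174. 368. 186.] [0.529 0.283 0.091]
blue_jar 0.85 [344. 172. 368. 212.] [0.524 0.282 0.05 ]
yellow_stopper 0.66 [277. 193. 294. 208.] [0.6   0.081 0.091]
yellow_jar 0.91 [273. 193. 298. 234.] [0.599 0.082 0.05 ]
green_stopper 0.57 [190. 195. 211. 211.] [ 0.59  -0.122  0.091]
green_jar 0.68 [188. 195. 213. 236.] [ 0.586 -0.125  0.05 ]
red_stopper 0.78 [133. 199. 149. 216.] [ 0.595 -0.261  0.091]
red_jar 0.56 [128. 199. 155. 241.] [ 0.589 -0.266  0.05 ]
0.9 [0.25984973 0.56844114 0.23931418] [3.14153819e+00 1.18842261e-05 2.71286554e+00] [0.84531755 0.46455042 0.1239188 ] 0.08521206997339627
```

```bash
python3 - <<'E'
import cv2
for n in ["top","scene"]:
    i=cv2.imread(f"pics/{n}0.png"); cv2.imwrite(f"pics/{n}0b.png",cv2.resize(i,(800,600),interpolation=cv2.INTER_CUBIC))
E
```

```text
(no output)
```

View pics/top0b.png

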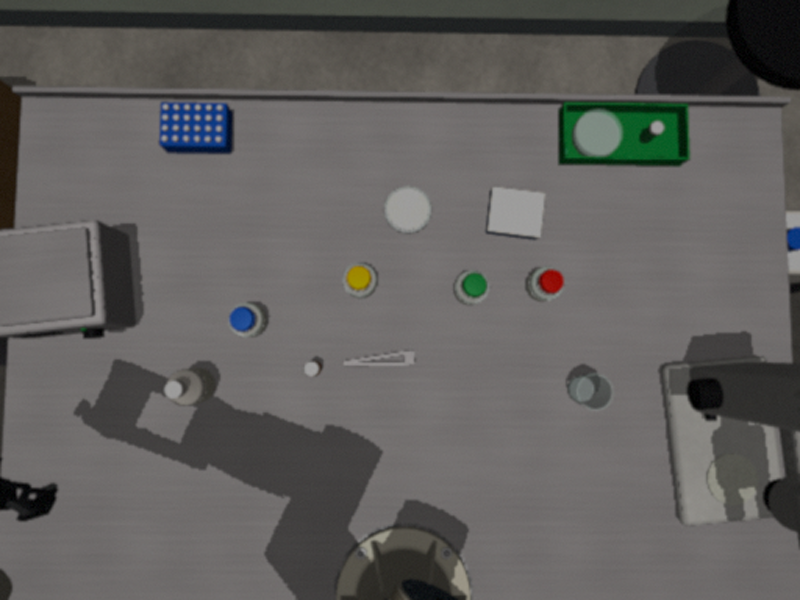

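View pics/scene0b.png

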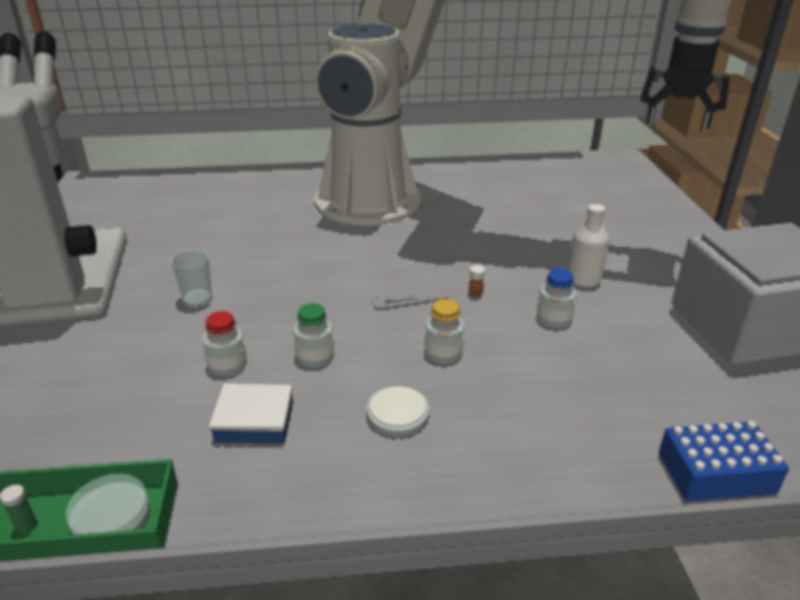

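```bash
cat >> h.py <<'E'
def seg(p,c,box,m=4):
    # centroid + ellipse of saturated colour of the cap within the padded box
    x0,y0,x1,y1=[int(round(v)) for v in (box[0]-m,box[1]-m,box[2]+m,box[3]+m)]
    x0=max(x0,0);y0=max(y0,0)
    h=cv2.cvtColor(p["pixels"],cv2.COLOR_BGR2HSV)[y0:y1,x0:x1]
    H=h[...,0].astype(int);hc={"blue":112,"yellow":24,"green":68,"red":0}[c]
    d=np.abs((H-hc+90)%180-90)
    M=((d<16)&(h[...,1]>130)&(h[...,2]>50)).astype(np.uint8)
    n,l,st,ce=cv2.connectedComponentsWithStats(M); i=1+np.argmax(st[1:,4])
    return ce[i]+[x0,y0], st[i]
def totool(s,dw):
    from scipy.spatial.transform import Rotation as Ro
    return Ro.from_euler("xyz",s["tcp_rot"]).as_matrix().T@dw
E
python3 - <<'E'
from h import *
p=imaging.snapshot("top"); s=bot.read_state()
B=dict(blue=[146,197,163,213],yellow=[220,169,238,185],green=[294,174,313,193],red=[348,174,363,187])
for c in B:
    ce,st=seg(p,c,B[c]); w=at(p,*ce,.091); print(c,ce.round(2),st,w.round(4),(totool(s,w-s["tcp_pos"])*100).round(1))
E
```

```text
blue [154.68 203.75] [  5   4  16  15 187] [0.5039 0.288  0.091 ] [-33.8 -15.4  14.8]
yellow [229.1  177.39] [  6   5  15  16 189] [0.5784 0.0842 0.091 ] [-49.1 -30.8  14.8]
green [303.33 181.92] [  6   5  15  15 164] [ 0.5672 -0.1225  0.091 ] [-56.7 -50.1  14.8]
red [352.37 179.75] [  1   3  16  15 185] [ 0.5742 -0.26    0.091 ] [-63.  -62.3  14.8]
```

{"api": "play_rows", "payload": {
  "increments": [
    [[-4,-1.8,0,0],[-8,-3.6,0,0],[-12,-5.4,0,0],[-16,-7.2,0,0],[-20,-9,0,0],[-24,-10.8,0,0],[-28,-12.6,0,0],[-31,-14.2,0,0]]
  ],
  "gripper": 1,
  "newtons": 20
}}

```text
clock: 1.62
tcp_pos: [0.4792, 0.3148, 0.2395]
tcp_rot: [3.141, 0.0, 2.713]
force: [0.9, 1.1, 0.6]
opening: 0.0
finger_force: 0.0
```

{"api": "play_rows", "payload": {
  "increments": [
    [[-2.8,-1.2,0,0],[-2.8,-1.2,0,0],[-2.8,-1.2,0,0]]
  ]
}}

```text
clock: 1.87
tcp_pos: [0.4994, 0.2925, 0.2393]
tcp_rot: [3.141, -0.0, 2.71]
force: [0.2, -1.4, 0.5]
opening: -0.0
finger_force: 0.0
```

```bash
cat > w.py <<'E'
from h import *
import sys
c=sys.argv[1]
p=imaging.snapshot("wrist"); s=bot.read_state(); cv2.imwrite(f"pics/w_{c}.png",p["pixels"])
print(s["clock"],np.round(s["tcp_pos"],4),np.round(s["tcp_rot"],4),np.round(s["force"],2),s["opening"],ray(p,256,192)[0].round(3))
for r in imaging.spot_in(p,c+"_stopper")[:2]:
    b=r["box"]; ce,st=seg(p,c,b,8); w=at(p,*ce,.091); print(round(r["confidence"],2),np.round(b),ce.round(1),st,w.round(4),(totool(s,w-s["tcp_pos"])*100).round(2))
E
python3 w.py blue
```

```text
1.9167 [0.4986 0.2935 0.2392] [ 3.1415e+00 -4.0000e-04  2.7111e+00] [ 0.22 -0.57  0.6 ] -7.410371754072346e-05 [0.44  0.32  0.374]
0.86 [235. 165. 276. 208.] [257.3 183.8] [  11    8   39   39 1187] [0.5016 0.2934 0.091 ] [-0.29  0.12 14.82]Traceback (most recent call last):
  File "w.py", line 7, in <module>
    b=r["box"]; ce,st=seg(p,c,b,8); w=at(p,*ce,.091); print(round(r["confidence"],2),np.round(b),ce.round(1),st,w.round(4),(totool(s,w-s["tcp_pos"])*100).round(2))
                      ~~~^^^^^^^^^
  File "h.py", line 17, in seg
    n,l,st,ce=cv2.connectedComponentsWithStats(M); i=1+np.argmax(st[1:,4])
                                                       ~~~~~~~~~^^^^^^^^^^
    return _wrapfunc(a, 'argmax', axis=axis, out=out, **kwds)
    return bound(*args, **kwds)
ValueError: attempt to get argmax of an empty sequence
```

View pics/w_blue.png

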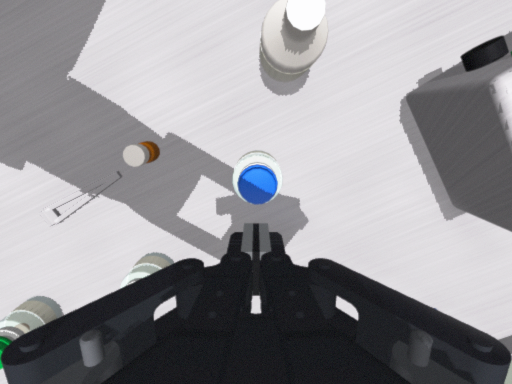

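{"api": "play_rows", "payload": {
  "increments": [
    [[-0.2,0,3,0],[-0.3,0,6,0],[-0.3,0,9,0],[-0.3,0,11,0],[-0.3,0,11,0],[-0.3,0,11,0]]
  ]
}}

```text
clock: 2.47
tcp_pos: [0.4999, 0.2933, 0.1287]
tcp_rot: [-3.14, -0.001, 2.715]
force: [-0.0, 0.5, -0.1]
opening: -0.0001
finger_force: 0.0
```

```bash
sed -i 's/\[:2\]/[:1]/;s/w_{c}/w_{c}{s["clock"]:.1f}/' w.py; python3 w.py blue; ls pics
```

```text
2.5167 [0.5009 0.2937 0.13  ] [3.1413 0.     2.7143] [-0.53  0.44  0.39] -6.133721584696786e-05 [0.441 0.321 0.264]
0.68 [224. 188. 286. 238.] [257.1 211.7] [  11   10   61   48 1959] [0.4957 0.2963 0.091 ] [0.58 0.02 3.9 ]
scene0.png
scene0b.png
top0.png
top0b.png
w_blue.png
w_blue2.5.png
```

{"api": "play_rows", "payload": {
  "increments": [
    [[0,0,1,0],[0,0,2,0],[0,0,2.6,0],[0,0,3.0,0],[0,0,3.3,0],[0,0,3.5,0],[0,0,3.7,0],[0,0,3.7,0]]
  ]
}}

```text
clock: 3.23
tcp_pos: [0.501, 0.2924, 0.092]
tcp_rot: [-3.141, -0.0, 2.713]
force: [-0.7, -0.2, 2.0]
opening: 0.0003
finger_force: 0.9
```

{"api": "play_rows", "payload": {
  "increments": [
    [[0,0,0.1,0],[0,0,0.2,0],[0,0,0.3,0],[0,0,0.4,0],[0,0,0.4,0],[0,0,0.4,0]]
  ]
}}

```text
clock: 3.73
tcp_pos: [0.5012, 0.2926, 0.0883]
tcp_rot: [3.142, 0.0, 2.713]
force: [-2.0, -0.7, 3.1]
opening: -0.0001
finger_force: 1.3
```

{"api": "play_rows", "payload": {
  "increments": [
    [[0,0,0.1,0],[0,0,0.15,0],[0,0,0.15,0]]
  ]
}}

```text
clock: 3.98
tcp_pos: [0.5013, 0.2926, 0.0869]
tcp_rot: [3.141, 0.0, 2.713]
force: [-0.6, -1.7, 5.8]
opening: -0.0002
finger_force: 2.4
```

{"api": "play_rows", "payload": {
  "increments": [
    [[0,0,0.05,0],[0,0,0.05,0]]
  ]
}}

```text
clock: 4.15
tcp_pos: [0.5012, 0.2926, 0.0864]
tcp_rot: [3.142, 0.0, 2.713]
force: [-2.4, -1.1, 5.9]
opening: 0.0001
finger_force: 2.7
```

{"api": "play_rows", "payload": {
  "increments": [
    [[0,0,-0.5,0],[0,0,-1.5,0],[0,0,-4,0],[0,0,-8,0],[0,0,-12,0],[0,0,-12,0]]
  ]
}}

```text
clock: 4.65
tcp_pos: [0.5049, 0.2948, 0.2147]
tcp_rot: [3.132, 0.007, 2.713]
force: [2.3, 1.1, 0.2]
opening: -0.0001
finger_force: 0.0
```

```bash
python3 w.py blue; python3 - <<'E'
from h import *
p=imaging.snapshot("top"); s=bot.read_state()
B=dict(blue=[146,197,163,213],yellow=[220,169,238,185],green=[294,174,313,193])
for c in B:
  try:
    ce,st=seg(p,c,B[c]); w=at(p,*ce,.091); print(c,ce.round(2),st,w.round(4),(totool(s,w-s["tcp_pos"])*100).round(1))
  except Exception as e: print(c,e)
p=imaging.snapshot("scene")
for c in ["blue","yellow","green","red"]:
  for k in ["_jar","_stopper"]:
    print(c,[(round(r["confidence"],2),np.round(r["box"],1)) for r in imaging.spot_in(p,c+k)[:1]])
cv2.imwrite("pics/s1.png",cv2.resize(p["pixels"][140:260,100:400],None,fx=2.6,fy=2.6,interpolation=cv2.INTER_CUBIC))
E
```

```text
4.7 [0.5037 0.2942 0.2115] [3.1342 0.0051 2.7128] [ 0.27 -0.43 -0.22] 0.00013852854621930594 [0.444 0.321 0.349]
0.65 [229. 161. 271. 208.] [251.9 182.7] [  11    9   41   42 1336] [0.4997 0.2944 0.091 ] [ 0.44 -0.24 12.05]
blue [157.1  201.95] [ 8  4 13 14 94] [0.5089 0.2815 0.091 ] [-1.1 -0.7 11.6]
yellow [229.14 177.34] [  6   5  16  16 188] [0.5785 0.0841 0.091 ] [-15.7 -15.8  11.6]
green [303.33 181.92] [  6   5  15  15 164] [ 0.5672 -0.1225  0.091 ] [-23.2 -35.   11.6]
blue [(0.95, array([343.9, 173.9, 367.3, 209.8]))]
blue [(0.69, array([350.6, 176.5, 367.6, 188.5]))]
yellow [(0.84, array([273.5, 196. , 296.3, 232.3]))]
yellow [(0.49, array([274.4, 193.8, 291.5, 206.3]))]
green [(0.82, array([188.8, 194.7, 213.8, 238.9]))]
green [(0.49, array([190.2, 194.8, 206.7, 211. ]))]
red [(0.69, array([188.3, 193.9, 213.9, 236.6]))]
red [(0.74, array([131.5, 197.9, 150. , 216. ]))]
```

View pics/s1.png

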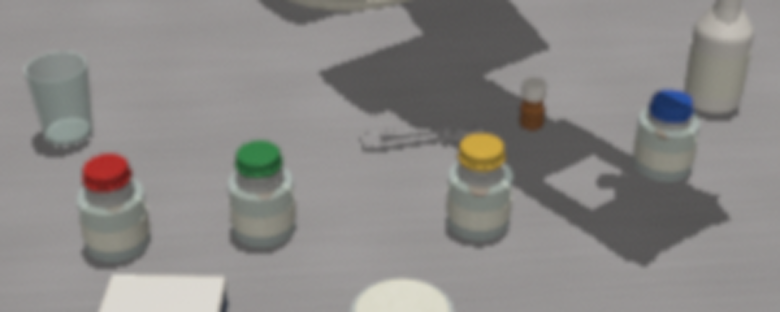

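{"api": "play_rows", "payload": {
  "increments": [
    [[-2.6,-2.6,0,0],[-5.3,-5.3,0,0],[-8,-8,0,0],[-10.7,-10.7,0,0],[-13.3,-13.3,0,0],[-15.6,-15.6,0,0],[-15.6,-15.6,0,0],[-15.6,-15.6,0,0]]
  ]
}}

```text
clock: 5.92
tcp_pos: [0.5785, 0.0843, 0.206]
tcp_rot: [-3.141, -0.0, 2.71]
force: [-1.4, 0.2, -0.3]
opening: -0.0002
finger_force: 0.0
```

{"api": "play_rows", "payload": {
  "increments": [
    [[0,0,0,0],[0,0,0,0]]
  ]
}}

```text
clock: 6.08
tcp_pos: [0.5778, 0.0868, 0.2061]
tcp_rot: [3.142, -0.001, 2.714]
force: [-0.1, 0.1, -0.6]
opening: 0.0001
finger_force: 0.0
```

```bash
python3 w.py yellow
```

```text
6.1333 [0.5778 0.087  0.2062] [ 3.1416e+00 -4.0000e-04  2.7141e+00] [-0.3   0.18  0.09] -3.918245278490552e-05 [0.518 0.114 0.341]
0.91 [233. 168. 278. 211.] [254.8 189.9] [   8    8   45   45 1548] [0.5771 0.0862 0.091 ] [ 0.02 -0.1  11.52]
```

{"api": "play_rows", "payload": {
  "increments": [
    [[0,0,3,0],[0,0,6,0],[0,0,8.5,0],[0,0,9.8,0],[0,0,10.5,0],[0,0,11,0],[0,0,11.4,0],[0,0,11.4,0]]
  ]
}}

```text
clock: 6.85
tcp_pos: [0.5783, 0.0863, 0.0925]
tcp_rot: [3.141, 0.0, 2.713]
force: [-0.3, 0.6, 1.5]
opening: -0.0
finger_force: 0.7
```

{"api": "play_rows", "payload": {
  "increments": [
    [[0,0,0.1,0],[0,0,0.2,0],[0,0,0.3,0],[0,0,0.4,0],[0,0,0.5,0],[0,0,0.5,0]]
  ]
}}

```text
clock: 7.35
tcp_pos: [0.5788, 0.086, 0.0875]
tcp_rot: [3.141, 0.001, 2.713]
force: [0.7, 1.7, 3.8]
opening: 0.0002
finger_force: 1.8
```

{"api": "play_rows", "payload": {
  "increments": [
    [[0,0,0.1,0],[0,0,0.12,0],[0,0,0.12,0],[0,0,0.12,0]]
  ]
}}

```text
clock: 7.68
tcp_pos: [0.5788, 0.086, 0.0865]
tcp_rot: [3.141, 0.001, 2.713]
force: [0.2, 1.9, 5.8]
opening: 0.0003
finger_force: 2.7
```

{"api": "play_rows", "payload": {
  "increments": [
    [[0,0,-0.5,0],[0,0,-1.5,0],[0,0,-4,0],[0,0,-7,0],[0,0,-10,0],[0,0,-12,0],[0,0,-12,0]]
  ]
}}

```text
clock: 8.27
tcp_pos: [0.5803, 0.0859, 0.2113]
tcp_rot: [3.138, 0.006, 2.713]
force: [-0.2, -0.6, -0.4]
opening: -0.0003
finger_force: 0.0
```

{"api": "play_rows", "payload": {
  "increments": [
    [[-1.2,-3.2,0,0],[-2.5,-6.5,0,0],[-3.8,-9.8,0,0],[-5,-13,0,0],[-6.3,-16.3,0,0],[-7.5,-19.5,0,0],[-7.5,-19.5,0,0],[-7.5,-19.5,0,0]]
  ]
}}

```text
clock: 8.93
tcp_pos: [0.5644, -0.1244, 0.2057]
tcp_rot: [-3.141, -0.001, 2.71]
force: [-0.7, 0.0, -0.2]
opening: 0.0001
finger_force: 0.0
```

{"api": "play_rows", "payload": {
  "increments": [
    [[0,0,0,0],[0,0,0,0]]
  ]
}}

```text
clock: 9.1
tcp_pos: [0.565, -0.1218, 0.2059]
tcp_rot: [-3.142, -0.001, 2.713]
force: [-0.2, -0.2, 0.2]
opening: 0.0001
finger_force: 0.0
```

```bash
python3 w.py green
```

```text
9.15 [ 0.5652 -0.1216  0.2059] [ 3.1416e+00 -6.0000e-04  2.7140e+00] [-0.12  1.11 -0.27] 6.799353739571271e-06 [ 0.506 -0.095  0.341]
0.83 [234. 169. 278. 213.] [255.7 190.9] [   8    9   44   43 1482] [ 0.5656 -0.1221  0.091 ] [-0.07 -0.02 11.49]
```

{"api": "play_rows", "payload": {
  "increments": [
    [[0,0,3,0],[0,0,6,0],[0,0,8.5,0],[0,0,9.8,0],[0,0,10.5,0],[0,0,11,0],[0,0,11.4,0],[0,0,11.4,0]]
  ]
}}

```text
clock: 9.87
tcp_pos: [0.5655, -0.1223, 0.0922]
tcp_rot: [3.141, 0.0, 2.713]
force: [-0.8, 0.3, 0.9]
opening: 0.0
finger_force: 0.7
```

{"api": "play_rows", "payload": {
  "increments": [
    [[0,0,0.1,0],[0,0,0.2,0],[0,0,0.3,0],[0,0,0.4,0],[0,0,0.5,0],[0,0,0.5,0]]
  ]
}}

```text
clock: 10.37
tcp_pos: [0.5659, -0.1227, 0.0874]
tcp_rot: [3.141, 0.001, 2.713]
force: [0.7, 1.4, 3.8]
opening: -0.0001
finger_force: 2.0
```

{"api": "play_rows", "payload": {
  "increments": [
    [[0,0,0.1,0],[0,0,0.1,0],[0,0,0.1,0]]
  ]
}}

```text
clock: 10.62
tcp_pos: [0.5659, -0.1227, 0.0864]
tcp_rot: [3.141, 0.001, 2.713]
force: [0.2, 3.2, 5.3]
opening: 0.0002
finger_force: 2.7
```

{"api": "play_rows", "payload": {
  "increments": [
    [[0,0,-0.5,0],[0,0,-1.5,0],[0,0,-4,0],[0,0,-7,0],[0,0,-10,0],[0,0,-14,0],[0,0,-14,0],[0,0,-14,0]]
  ]
}}

```text
clock: 11.28
tcp_pos: [0.5664, -0.1232, 0.2292]
tcp_rot: [3.141, 0.005, 2.713]
force: [0.5, -0.9, 0.4]
opening: 0.0003
finger_force: 0.0
```

{"api": "play_rows", "payload": {
  "increments": [
    [[2,0,0,0],[4,0,0,0],[7,0,0,0],[10,0,0,0],[10,0,0,0],[10,0,0,0]]
  ]
}}

```text
clock: 11.78
tcp_pos: [0.4725, -0.0807, 0.2254]
tcp_rot: [-3.141, -0.002, 2.713]
force: [0.3, -0.8, 0.2]
opening: 0.0001
finger_force: 0.0
```

```bash
python3 - <<'E'
from h import *
p=imaging.snapshot("scene")
a=cv2.imread("pics/scene0.png")
f=lambda i:cv2.resize(i[150:250,110:390],None,fx=2.8,fy=2.8,interpolation=cv2.INTER_CUBIC)
cv2.imwrite("pics/cmp.png",np.vstack([f(a),f(p["pixels"])]))
E
```

```text
(no output)
```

View pics/cmp.png

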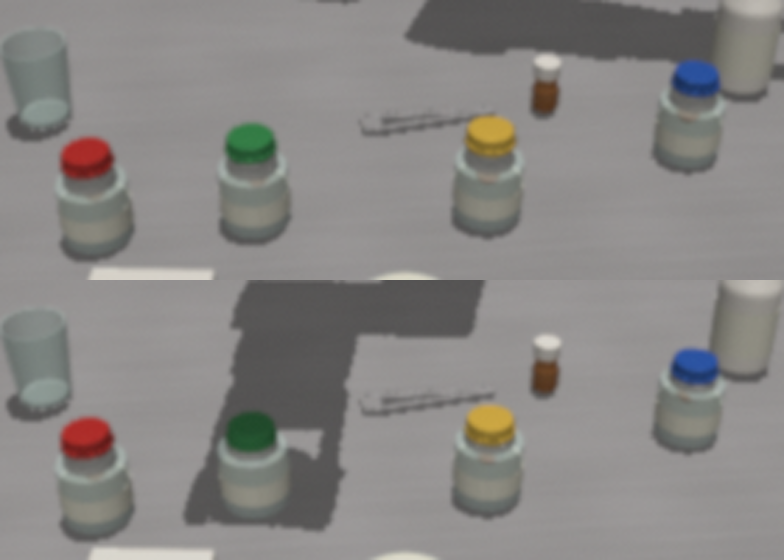

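The before/after crop shows the blue, yellow and green caps about 9 px lower (tops near row 350, 406 and 413 in the lower half). The jars are in place, and red and the bystanders are unchanged.

```bash
python3 -c "
from cell import bot
print(bot.sign_off())"
```

```text
the job is handed in; nothing more can be done
None
```

I pressed the blue, yellow and green stoppers home in that order with about 5–6 N each, left the red jar open, saw no shift in the jars or the bystanders that show in the before/after crop, and handed the job in at about 12 s.

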